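Close the paint pressure pot crosswise

ROBOT

A 7-joint arm with a two-finger parallel gripper is mounted at the origin on the work surface. World frame = base frame: x ahead of the robot, y to its left, z up, the work surface at z = 0. Lengths are in m, angles in rad, forces in N, time in s.
With the tool pointing down it reaches from about 0.425 to 0.95 m from the base axis. Payload 4.7 kg.
Tool frame: the origin (TCP) lies on the centre line of the jaws, within the pads' length; the fingertips stand 19 mm ahead of it and the grasp point (between the pads) is the TCP; z points along the fingers, y is the line along which they close (so a half turn about z gives the same grasp; the last joint's range is limited). The gripper opens to 87 mm and grips with 3 to 60 N. Pads are 19 mm wide; open, the fingers measure 117 mm over their backs; the gripper's body (75 mm by 190 mm) begins 51 mm behind the grasp point.
Start: joints at [-1.186, 0.469, -0.049, 1.532, 0.024, 1.141, -0.082], TCP at [0.271, 0.618, 0.242] pointing down, gripper open.
Joint ranges: [-2.59, 2.59], [-0.33, 1.99], [-1.39, 1.29], [0.1, 2.45], [-1.04, 4.18], [0.21, 1.99], [-2.66, 2.66]. Speed limits (rad/s): [2.57, 2.57, 3.14, 3.14, 3.14, 3.14, 3.14].

INTERFACE

Orientations are given as [roll, pitch, yaw] about the fixed x, y, z axes, in that order (R = Rz(yaw) Ry(pitch) Rx(roll)).
In Python, from workcell import ctrl gives the robot as it stands.
- The arm moves only by the tool send_rows, never from a script. Its argument "plan" is a list of rows, each a list of 7 numbers: the finger opening in m, from 0 to 0.087, then the shift along the tool's x, y, z in m, then the turn, a rotation vector about the tool's x, y, z in rad. In form: [[gripper, dx, dy, dz, rx, ry, rz], ...]. A call has 1 to 12 rows; each row is the pose to reach, as a shift and turn from the pose commanded when the call began, along the tool's axes at that moment; what a row does not reach only later rows make up. A row lasts 1/10 s, in which the tool goes at most 50 mm and 8.59 degrees, less where a joint would pass 70% of its speed; a pose out of reach is approached as far as the arm can. A call with a gripper value outside its range is refused whole. The fingers move at their own pace and stop on an object; "grip_force" is the grip in N (left out, the last holds). Time passes only in rows, so rows that repeat a pose let the fingers close. It gives the time, the measured TCP pose, the force, the opening and the grip force at its end, in the units of the state.
- ctrl.observe(): the state, without advancing time (a new reading comes with each control period).
- ctrl.read_camera(name): name is "scene" or "side" or "wrist"; returns the picture (480x640x3 uint8, red, green, blue); there is no depth.
- ctrl.camera_info(name): a dict with "camera_matrix" (3x3 intrinsics, pixels), "k1" (the pictures are not rectified: a ray, as slopes to the right and down, at radius r is drawn at 1 + k1 r^2 times it, then the intrinsics apply), "R" (3x3) and "t" (3): a world point X has camera coordinates R X + t. Camera axes: x right, y down, z forward; pixel columns grow to the right and rows downward; lengths in m; the calibration is good to about 2 mm. A picture is of the moment at which its call begins: read the wrist's pose just before it. camera_info takes no time and is no camera call; for the wrist camera it gives the pose at the moment of the call.
- ctrl.finish_job(): hands the job in; it is judged then, once.
Trained networks look in the newest picture that a camera, given by its name, has taken for a name from the list of things; names that differ only in an ending like _2 or _b are one class to them, and where a whole thing is asked for, a point or a joint stands for the part that bears it (a point fixed in the world has none). Each returns a list of dicts, best first, with "p" (0 to 1); they miss things now and then, are a little off and sometimes report something else, mostly with a low value. They report only what shows in the picture. A call takes as long as a camera call.
- ctrl.regions_of(camera, query): "mask" (480x640 bool, what is visible of it) and "xy" ([column, row] in pixels, amid what is visible of it).
The state is a dict: "t": time; "q": joint angles; "joint_vel": joint speeds; "joint_torque": joint torques, N m; "eef_pos": TCP position; "tool_rot": TCP orientation; "contact_force": force on the tool from outside, world axes, zero at the start; "wrist_torque": the same for the moment, N m; "width": opening from 0.0 (shut) to 1.0 (fully open); "grip_force": force on a finger pad.
Only numpy, scipy, OpenCV 4.12 (cv2) and the standard library are available. Lean on these libraries where they do the work, as an engineer would, in place of code of your own. Each camera call takes 0.05 s, during which the arm holds its last target. There are 200 camera calls.

TASK

Finish tightening the lid of the pressure pot, clockwise and evenly. On the first round three of its four yellow bar clamps were turned half way (45 degrees) and one was left open: first turn that one half way too and leave it there; then, on the second round, turn all four fully home (bars pointing at the lid's centre) in crisscross order: one clamp, the one opposite it, then the other two.

Things in the scene. Friction and masses are not known exactly. Their poses are not given: they have to be found in the camera images.
- lid (a point): Centre of the top face of the pressure pot's level steel lid (226 mm across, 140 mm above the table); z up, the frame turns with the pot, which is bolted down and may face any way. Four yellow bar clamps pivot on the lid 85 mm from this centre, 90 degrees apart: 1 on its +x axis, 2 on +y, 3 on -x, 4 on -y. A relief valve 22 mm tall stands at the centre.
- clamp_1 (a joint): Bar clamp on the lid's +x axis, rad, clockwise from above: 0 open, bar square to the line to the lid's centre (along lid +y); 0.785 half way, slanted; 1.571 home at its stop, bar in line with the centre. Stays where left (0.12 N m friction). Opposite clamp 3. Bar 52 mm long, 14 wide, centred on its pivot, from 12 to 42 mm above the lid, on a 12 mm thick stem.
- clamp_2 (a joint): Bar clamp on its +y axis, rad, clockwise from above: 0 open, bar square to the line to the lid's centre (along lid -x); 0.785 half way, slanted; 1.571 home at its stop, bar in line with the centre. Stays where left (0.12 N m friction). Opposite clamp 4. Bar 52 mm long, 14 wide, centred on its pivot, from 12 to 42 mm above the lid, on a 12 mm thick stem.
- clamp_3 (a joint): Bar clamp on its -x axis, rad, clockwise from above: 0 open, bar square to the line to the lid's centre (along lid -y); 0.785 half way, slanted; 1.571 home at its stop, bar in line with the centre. Stays where left (0.12 N m friction). Opposite clamp 1. Bar 52 mm long, 14 wide, centred on its pivot, from 12 to 42 mm above the lid, on a 12 mm thick stem.
- clamp_4 (a joint): Bar clamp on its -y axis, rad, clockwise from above: 0 open, bar square to the line to the lid's centre (along lid +x); 0.785 half way, slanted; 1.571 home at its stop, bar in line with the centre. Stays where left (0.12 N m friction). Opposite clamp 2. Bar 52 mm long, 14 wide, centred on its pivot, from 12 to 42 mm above the lid, on a 12 mm thick stem.

How it is judged:
By the outcome, as a careful person would: the job done as asked, in the order asked, and still so for the second after the job is handed in, with the robot touching nothing.
It also fails if it takes over 58 s, if anything falls off the work surface, if the arm or the gripper's body presses on something with over 40 N, if the wrist force passes 120 N, or if a joint passes its speed limit or range.

## Working session

There is one attempt and no reset: what is moved stays moved. The work goes in short steps, Python scripts to look and compute and a tool call to move; the robot and the scene stay as the last step left them, time stands still between calls to the robot, and variables do not carry over. Pictures are saved under pics/ and viewed, at most 10 in all, crops included, and the job is handed in when it is done.

Besides the shell and the picture viewer there is one more tool, called after "Emit:" as name([rows], argument=value, ...), one row to a line, values as JSON. send_rows: Moves the arm, as the interface text tells. Its arguments: {"type":"object","properties":{"plan":{"type":"array"},"grip_force":{"type":"number"}},"required":["plan"]}

```bash
mkdir -p pics
python3 - <<'E'
from workcell import ctrl
import cv2,numpy as np
s=ctrl.observe();print(s['t'],s['eef_pos'],s['tool_rot'],s['width'])
for c in ['scene','side']:
    im=ctrl.read_camera(c);cv2.imwrite(f'pics/{c}0.png',im[:,:,::-1])
    i=ctrl.camera_info(c);print(c,i)
    for n in ['lid','clamp_1']:
        for r in ctrl.regions_of(c,n): print(n,r['p'],r['xy'],r['mask'].sum())
E
```

```text
0.0 [0.27113838 0.61750028 0.24047271] [-3.13956461e+00  8.04148182e-05  2.72788228e+00] 0.996986568206933
scene {'camera_matrix': array([[497.67407124,   0.        , 318.23531043],
       [  0.        , 497.67407124, 247.29365378],
       [  0.        ,   0.        ,   1.        ]]), 'k1': -0.00377371005556723, 'R': array([[ 0.69420111,  0.71959549, -0.0163446 ],
       [ 0.60033839, -0.5913813 , -0.53838832],
       [-0.3970877 ,  0.36393748, -0.84253835]]), 't': array([-0.41272056, -0.21505636,  1.01390702])}
lid 0.69 [337.9, 265.3] 20558
clamp_1 0.96 [362.9, 291.0] 836
clamp_1 0.71 [320.5, 192.3] 712
clamp_1 0.68 [399.3, 220.8] 468
clamp_1 0.65 [283.2, 256.6] 659
side {'camera_matrix': array([[512.74076187,   0.        , 315.64659271],
       [  0.        , 512.74076187, 243.79916386],
       [  0.        ,   0.        ,   1.        ]]), 'k1': -0.13124674271096692, 'R': array([[-0.96635352, -0.25717271,  0.00480368],
       [-0.19561664,  0.72266721, -0.66293758],
       [ 0.167018  , -0.64157174, -0.74865926]]), 't': array([0.55697357, 0.20963931, 0.7130489 ])}
lid 0.9 [312.1, 313.4] 24839
clamp_1 0.97 [256.9, 248.0] 910
clamp_1 0.8 [367.9, 314.7] 901
clamp_1 0.71 [352.6, 236.6] 491
clamp_1 0.68 [263.5, 322.7] 619
```

View pics/scene0.png

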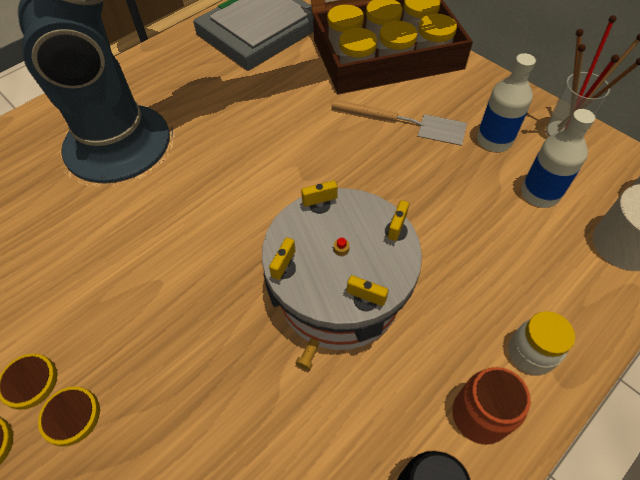

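View pics/side0.png

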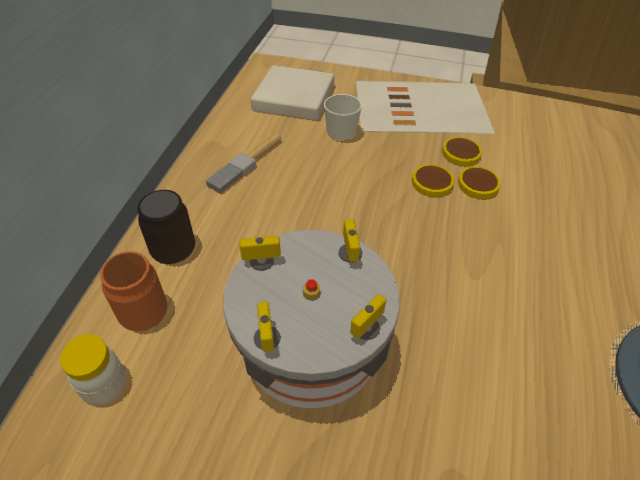

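The scene camera shows the lid at about (342,255), with clamps at (320,195), (399,221), (283,258) and (367,291). The side view shows the same four. I'll fit bar boxes to the masks in both views.

```bash
cat > h.py <<'E'
from workcell import ctrl
import cv2,numpy as np
from scipy.optimize import minimize
def proj(i,X):
    c=X@i['R'].T+i['t'];s=c[:,:2]/c[:,2:];r2=(s**2).sum(1,keepdims=True);s=s*(1+i['k1']*r2)
    K=i['camera_matrix'];return s*[K[0,0],K[1,1]]+K[:2,2]
def back(i,uv,z):
    K=i['camera_matrix'];d=(np.array(uv)-K[:2,2])/[K[0,0],K[1,1]];s=d.copy()
    for _ in range(5): s=d/(1+i['k1']*(s@s))
    r=i['R'].T@np.r_[s,1];c=-i['R'].T@i['t'];return c+r*(z-c[2])/r[2]
B=np.array([[x,y,z] for x in(-.026,.026) for y in(-.007,.007) for z in(.152,.182)])
def bar(x,y,a):
    c,s=np.cos(a),np.sin(a);return np.c_[x+c*B[:,0]-s*B[:,1],y+s*B[:,0]+c*B[:,1],B[:,2]]
def yellow(im):
    h=cv2.cvtColor(im,cv2.COLOR_RGB2HSV);return cv2.inRange(h,(22,150,60),(34,255,255))>0
def cost(p,views):
    C=0
    for i,m in views:
        u=proj(i,bar(*p));img=np.zeros(m.shape,np.uint8)
        cv2.fillConvexPoly(img,np.round(cv2.convexHull(u.astype(np.float32))*16).astype(np.int32),1,cv2.LINE_AA,4)
        C+=1-(img.astype(bool)&m).sum()/(img.astype(bool)|m).sum()
    return C/len(views)
def fit(p0,views):
    best=None
    for a in np.arange(0,np.pi,np.pi/8):
        r=minimize(cost,[p0[0],p0[1],a],args=(views,),method='Nelder-Mead',options=dict(initial_simplex=np.array([p0[0],p0[1],a])+np.array([[0,0,0],[.006,0,0],[0,.006,0],[0,0,.25]]),maxiter=120))
        if best is None or r.fun<best.fun: best=r
    return best
def measure(cams=('scene','side')):
    V=[]
    for c in cams:
        im=ctrl.read_camera(c);i=ctrl.camera_info(c);y=yellow(im)
        n,l,st,ce=cv2.connectedComponentsWithStats(cv2.morphologyEx(y.astype(np.uint8),cv2.MORPH_CLOSE,np.ones((7,7))))
        V.append([(i,l==k,back(i,ce[k],.167)) for k in range(1,n) if st[k,4]>250])
    return V
E
python3 - <<'E'
from h import *
V=measure()
for i,m,P in V[0]:
    j=min(V[1],key=lambda q:np.hypot(*(q[2]-P)[:2]))
    if np.hypot(*(j[2]-P)[:2])>.03: continue
    r=fit((P+j[2])/2,[(i,m),(j[0],j[1])]);print(r.x,r.fun,m.sum(),P[:2],j[2][:2])
E
```

```text
[0.48476005 0.11121892 1.18868207] 0.1866299880684078 625 [0.48584218 0.11024418] [0.48492711 0.11120214]
[0.59590925 0.15673508 2.0277722 ] 0.18532047535554258 417 [0.59718895 0.1547001 ] [0.59587901 0.15628619]
[ 5.28834787e-01  7.08245549e-04 -1.23883027e+00] 0.19668253390103702 579 [ 0.5304212  -0.00154717] [ 0.5288741  -0.00083057]
[0.64092672 0.04323457 0.42166704] 0.17380946820188242 730 [0.64166313 0.04379422] [0.64128173 0.04347693]
```

Fit checks out: opposite clamps are 170 mm apart, lid centre ≈ (0.5626, 0.0780), axes at 66.6° + 90k. Clamp A at (0.4846, 0.1118) is open; B, C and D are half way.

```bash
cat > g.py <<'E'
import sys
from workcell import ctrl
import numpy as np
from scipy.spatial.transform import Rotation as R
def row(x,y,z,yawdeg):
    s=ctrl.observe();r0=R.from_euler('xyz',s['tool_rot']);r1=R.from_euler('xyz',[np.pi,0,np.radians(yawdeg)])
    p=r0.inv().apply(np.array([x,y,z])-s['eef_pos']);v=(r0.inv()*r1).as_rotvec()
    print('t',round(s['t'],2),'pos',s['eef_pos'].round(4),'yaw',np.degrees(s['tool_rot']).round(1),'F',np.round(s['contact_force'],1),'row',p.round(4),v.round(4))
row(*map(float,sys.argv[1:5]))
E
python3 g.py .4846 .1118 .28 66.6
```

```text
t 0.4 pos [0.2714 0.618  0.2414] yaw [-180.    -0.   156.3] F [0.5 0.  0.3] row [-0.3988 -0.3777 -0.0385] [-2.0000e-04  2.0000e-04  1.5654e+00]
```

Emit:
send_rows([
  [0.06,0,0,-0.04,0,0,0],
  [0.06,-0.399,-0.378,-0.04,0,0,1.565],
  [0.06,-0.399,-0.378,-0.04,0,0,1.565],
  [0.06,-0.399,-0.378,-0.04,0,0,1.565],
  [0.06,-0.399,-0.378,-0.04,0,0,1.565],
  [0.06,-0.399,-0.378,-0.04,0,0,1.565],
  [0.06,-0.399,-0.378,-0.04,0,0,1.565],
  [0.06,-0.399,-0.378,-0.04,0,0,1.565],
  [0.06,-0.399,-0.378,-0.04,0,0,1.565],
  [0.06,-0.399,-0.378,-0.04,0,0,1.565],
  [0.06,-0.399,-0.378,-0.04,0,0,1.565],
  [0.06,-0.399,-0.378,-0.04,0,0,1.565],
], grip_force=20)

```text
t: 1.6
eef_pos: [0.4852, 0.1096, 0.282]
tool_rot: [3.141, -0.001, 1.159]
contact_force: [0.5, 0.8, -0.2]
width: 0.687
grip_force: 0.0
```

```bash
python3 g.py .4846 .1118 .28 66.6
```

```text
t 1.6 pos [0.4852 0.1096 0.282 ] yaw [ 1.80e+02 -1.00e-01  6.64e+01] F [ 0.5  0.8 -0.2] row [ 0.0018 -0.0014  0.002 ] [ 0.0006 -0.0013 -0.0035]
```

```bash
python3 - <<'E'
from h import *
im=ctrl.read_camera('wrist');cv2.imwrite('pics/w1.png',im[:,:,::-1])
i=ctrl.camera_info('wrist')
y=yellow(im);n,l,st,ce=cv2.connectedComponentsWithStats(cv2.morphologyEx(y.astype(np.uint8),cv2.MORPH_CLOSE,np.ones((9,9))))
for k in range(1,n):
    if st[k,4]>800:
        P=back(i,ce[k],.17);r=fit(P,[(i,l==k)]);print(ce[k],st[k],r.x[:2],np.degrees(r.x[2]),r.fun)
E
python3 g.py .4846 .1118 .28 66.6
```

```text
[448.91385616 112.5245835 ] [ 411   75   79   74 2461] [0.5981605  0.14452233] 115.2733784189064 0.23340604549703958
[315.19141689 242.29904632] [ 303  203   25   81 1468] [0.48611093 0.0999863 ] 61.107570092169716 0.21213748657357678
[561.83970735 239.83771201] [ 518  207   91   70 3007] [0.64112173 0.0311781 ] 15.313705827302407 0.22037853253824213
t 1.65 pos [0.4882 0.1001 0.2825] yaw [1.797e+02 1.000e-01 6.560e+01] F [ 1.9 -7.4  0.8] row [ 0.0092 -0.0081  0.0024] [ 0.0055  0.0024 -0.0168]
```

View pics/w1.png

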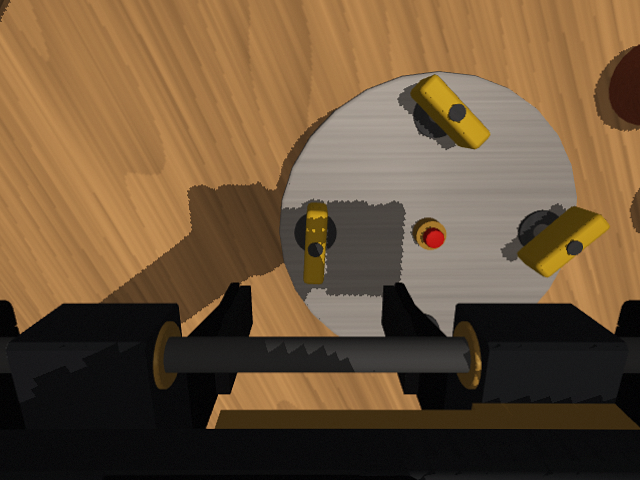

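The wrist view shows the open clamp at (315,242), centred between the jaws and parallel to the pads. The arm was still settling, so I'll settle it and measure once more.

Emit:
send_rows([
  [0.06,0,0,0,0,0,0],
  [0.06,0,0,0,0,0,0],
  [0.06,0,0,0,0,0,0],
  [0.06,0,0,0,0,0,0],
])

```text
t: 2.05
eef_pos: [0.4843, 0.1131, 0.2814]
tool_rot: [-3.141, -0.0, 1.166]
contact_force: [-0.1, 0.4, -0.4]
width: 0.691
grip_force: 0.0
```

```bash
python3 - <<'E'
from h import *
i=ctrl.camera_info('wrist')
im=ctrl.read_camera('wrist')
y=yellow(im);n,l,st,ce=cv2.connectedComponentsWithStats(cv2.morphologyEx(y.astype(np.uint8),cv2.MORPH_CLOSE,np.ones((9,9))))
for k in range(1,n):
    if st[k,4]>800:
        P=back(i,ce[k],.17);r=fit(P,[(i,l==k)]);print(ce[k],st[k],r.x[:2],np.degrees(r.x[2]),r.fun)
E
python3 g.py .4846 .1118 .175 66.6
```

```text
[453.4437247  118.08016194] [ 416   81   78   74 2470] [0.5947414  0.15490425] 116.2469717560552 0.23002496878901368
[318.7008898  246.15674196] [ 307  207   25   81 1461] [0.48309891 0.11051912] 243.00262993606955 0.2191341528594335
[564.81943533 245.56795798] [ 520  212   93   71 3046] [0.63782144 0.04451514] 16.66461095246503 0.2220802453360593
t 2.1 pos [0.4843 0.1128 0.2814] yaw [-180.    -0.    66.8] F [ 0.1 -0.2 -0.2] row [-0.0009  0.0007  0.1064] [-0.0003 -0.0001  0.0032]
```

Emit:
send_rows([
  [0.06,-0.001,0.001,0.04,0,0,0],
  [0.06,-0.001,0.001,0.075,0,0,0],
  [0.06,-0.001,0.001,0.1,0,0,0],
  [0.06,-0.001,0.001,0.106,0,0,0],
  [0.06,-0.001,0.001,0.106,0,0,0],
  [0.02,-0.001,0.001,0.106,0,0,0],
  [0.0,-0.001,0.001,0.106,0,0,0],
  [0.0,-0.001,0.001,0.106,0,0,0],
  [0.0,-0.001,0.001,0.106,0,0,0],
  [0.0,-0.001,0.001,0.106,0,0,0],
])

```text
t: 3.1
eef_pos: [0.4854, 0.1103, 0.1759]
tool_rot: [3.141, -0.001, 1.163]
contact_force: [0.4, -0.4, 1.0]
width: 0.318
grip_force: 0.0
```

```bash
python3 g.py .4846 .1118 .175 21.6; python3 -c "
from workcell import ctrl;s=ctrl.observe();print(s['width']*.087,s['grip_force'],s['wrist_torque'])"
```

```text
t 3.1 pos [0.4854 0.1103 0.1759] yaw [180.   -0.   66.6] F [ 0.4 -0.4  1. ] row [ 0.0011 -0.0013  0.0009] [ 1.000e-04 -8.000e-04  7.858e-01]
0.027651078054618635 0.0 [-0.1606321   0.06597958 -0.02069183]
```

Emit:
send_rows([
  [0,0,0,0,0,0,0],
  [0,0,0,0,0,0,0],
  [0,0,0,0,0,0,0],
  [0,0,0,0,0,0,0],
  [0,0,0,0,0,0,0],
])

```text
t: 3.6
eef_pos: [0.4845, 0.1106, 0.1755]
tool_rot: [-3.14, 0.0, 1.163]
contact_force: [-3.8, 1.6, 4.6]
width: 0.162
grip_force: 20.0
```

```bash
python3 g.py .4846 .1118 .175 21.6; python3 -c "
from workcell import ctrl;s=ctrl.observe();print(s['width']*.087,s['grip_force'],s['wrist_torque'])"
```

```text
t 3.6 pos [0.4845 0.1106 0.1755] yaw [-179.9    0.    66.6] F [-3.8  1.6  4.6] row [ 0.0011 -0.0004  0.0005] [-0.0016  0.0008  0.786 ]
0.0140709939411401 20.000162471551448 [ 0.24794162  1.12828694 -0.09943937]
```

Gripped at 14 mm. Turning half way.

Emit:
send_rows([
  [0,0,0,0,0,0,0.12],
  [0,0,0,0,0,0,0.24],
  [0,0,0,0,0,0,0.36],
  [0,0,0,0,0,0,0.48],
  [0,0,0,0,0,0,0.6],
  [0,0,0,0,0,0,0.7],
  [0,0,0,0,0,0,0.76],
  [0,0,0,0,0,0,0.786],
  [0,0,0,0,0,0,0.786],
  [0,0,0,0,0,0,0.786],
  [0,0,0,0,0,0,0.786],
])

```text
t: 4.7
eef_pos: [0.4847, 0.1101, 0.1755]
tool_rot: [-3.141, 0.001, 0.377]
contact_force: [-3.6, 1.0, 5.9]
width: 0.159
grip_force: 20.0
```

```bash
python3 g.py .4846 .1118 .175 21.6; python3 -c "
from workcell import ctrl;s=ctrl.observe();print(s['width']*.087,s['grip_force'],s['wrist_torque'])"
```

```text
t 4.7 pos [0.4847 0.1101 0.1755] yaw [-1.80e+02  1.00e-01  2.16e+01] F [-3.6  1.   5.9] row [ 0.0005 -0.0016  0.0005] [-0.0004  0.0013  0.0004]
0.013839883809313452 20.000606237445027 [0.13071271 1.09092749 0.00760364]
```

Emit:
send_rows([
  [0.05,0,0,0,0,0,0],
  [0.05,0,0,0,0,0,0],
  [0.05,0,0,0,0,0,0],
  [0.05,0,0,0,0,0,0],
  [0.05,0,0,0,0,0,0],
  [0.05,0,0,-0.03,0,0,0],
  [0.05,0,0,-0.07,0,0,0],
  [0.05,0,0,-0.1,0,0,0],
  [0.05,0,0,-0.1,0,0,0],
  [0.05,0,0,-0.1,0,0,0],
])

```text
t: 5.7
eef_pos: [0.4853, 0.1103, 0.2758]
tool_rot: [-3.141, -0.001, 0.377]
contact_force: [-0.2, -0.3, -1.1]
width: 0.573
grip_force: 0.0
```

```bash
python3 - <<'E'
from h import *
V=measure()
for i,m,P in V[0]:
    j=min(V[1],key=lambda q:np.hypot(*(q[2]-P)[:2]))
    if np.hypot(*(j[2]-P)[:2])>.03: continue
    r=fit((P+j[2])/2,[(i,m),(j[0],j[1])]);print(r.x[:2],np.degrees(r.x[2]),r.fun)
i=ctrl.camera_info('wrist');im=ctrl.read_camera('wrist');cv2.imwrite('pics/w2.png',im[:,:,::-1])
E
python3 g.py .5958 .1558 .275 111.6
```

```text
[0.48489967 0.11079001] 17.089168379173508 0.19738981912350245
[0.59643394 0.15590479] 116.58146810881443 0.18425280113370524
[0.64131709 0.04295586] 24.388127379060993 0.1692673623046983
t 5.85 pos [0.4844 0.1101 0.2742] yaw [180.    0.2  21.6] F [-1.1  0.4 -0. ] row [ 0.1204 -0.0015 -0.0011] [-0.002   0.0022 -1.5709]
```

View pics/w2.png

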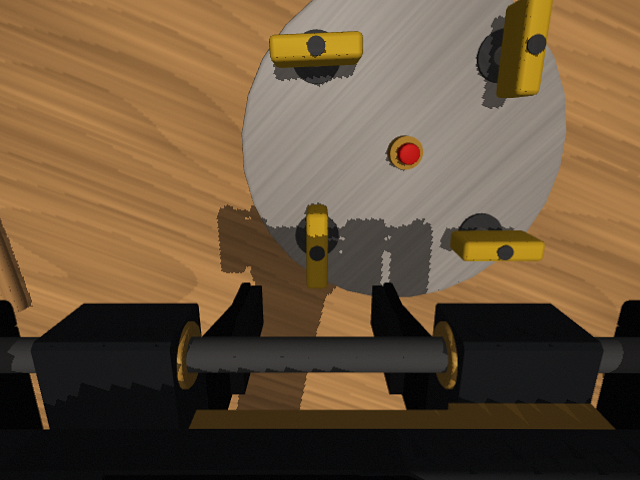

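A is now at 45°: in the wrist view it stands square to its neighbours B (318,48) and C (505,245). Moving to B.

Emit:
send_rows([
  [0.05,0.03,0,0,0,0,-0.15],
  [0.05,0.06,0,0,0,0,-0.3],
  [0.05,0.09,-0.001,0,0,0,-0.45],
  [0.05,0.12,-0.0015,0,0,0,-0.6],
  [0.05,0.1205,-0.0015,0,0,0,-0.75],
  [0.05,0.1205,-0.0015,0,0,0,-0.9],
  [0.05,0.1205,-0.0015,0,0,0,-1.05],
  [0.05,0.1205,-0.0015,0,0,0,-1.2],
  [0.05,0.1205,-0.0015,0,0,0,-1.35],
  [0.05,0.1205,-0.0015,0,0,0,-1.5],
  [0.05,0.1205,-0.0015,0,0,0,-1.571],
  [0.05,0.1205,-0.0015,0,0,0,-1.571],
])

```text
t: 7.05
eef_pos: [0.5962, 0.1557, 0.2739]
tool_rot: [-3.139, -0.0, 1.947]
contact_force: [0.0, 0.1, -0.1]
width: 0.573
grip_force: 0.0
```

Emit:
send_rows([
  [0.05,0,0,0,0,0,0],
  [0.05,0,0,0,0,0,0],
  [0.05,0,0,0,0,0,0],
])

```text
t: 7.35
eef_pos: [0.5967, 0.156, 0.2752]
tool_rot: [-3.141, 0.0, 1.947]
contact_force: [0.3, 0.4, 1.0]
width: 0.577
grip_force: 0.0
```

```bash
python3 g.py .596 .1557 .175 111.6
python3 - <<'E'
from h import *
i=ctrl.camera_info('wrist');im=ctrl.read_camera('wrist')
y=yellow(im);n,l,st,ce=cv2.connectedComponentsWithStats(cv2.morphologyEx(y.astype(np.uint8),cv2.MORPH_CLOSE,np.ones((9,9))))
for k in range(1,n):
    if st[k,4]>800:
        P=back(i,ce[k],.17);r=fit(P,[(i,l==k)]);print(ce[k],st[k],r.x[:2],np.degrees(r.x[2]),r.fun)
E
```

```text
t 7.35 pos [0.5967 0.156  0.2752] yaw [-180.     0.   111.6] F [0.3 0.4 1. ] row [-0.     -0.0007  0.1002] [-0.0005  0.     -0.0006]
[314.69489334 246.12087912] [ 303  206   24   83 1547] [0.59557494 0.15484557] 113.12802842859145 0.21031138335885657
[583.21098687 250.1349052 ] [ 544  217   79   68 4114] [0.76399282 0.21545405] 83.62817769835954 0.3172053804456937
[137.13125267 247.14920906] [  89  233   94   30 2339] [0.48474879 0.11202192] 206.0618193585355 0.2182486631016043
[316.22565321 392.93349169] [ 282  377   69   33 2105] [0.63910801 0.04742767] 21.546767759195944 0.2866824805150796
```

Emit:
send_rows([
  [0.05,0,-0.001,0.04,0,0,0],
  [0.05,0,-0.001,0.08,0,0,0],
  [0.05,0,-0.001,0.1,0,0,0],
  [0.05,0,-0.001,0.1,0,0,0],
  [0.0,0,-0.001,0.1,0,0,0],
  [0.0,0,-0.001,0.1,0,0,0],
  [0.0,0,-0.001,0.1,0,0,0],
  [0.0,0,-0.001,0.1,0,0,0],
  [0.0,0,-0.001,0.1,0,0,0],
  [0.0,0,-0.001,0.1,0,0,0],
  [0.0,0,-0.001,0.1,0,0,0],
  [0.0,0,-0.001,0.1,0,0,0],
])

```text
t: 8.6
eef_pos: [0.5955, 0.1555, 0.176]
tool_rot: [-3.141, -0.0, 1.948]
contact_force: [-3.7, -1.2, 5.6]
width: 0.161
grip_force: 20.0
```

```bash
python3 g.py .596 .1557 .175 66.6
```

```text
t 8.6 pos [0.5955 0.1555 0.176 ] yaw [-180.    -0.   111.6] F [-3.7 -1.2  5.6] row [0.     0.0006 0.001 ] [-0.0008 -0.      0.7857]
```

Emit:
send_rows([
  [0,0,0,0,0,0,0.12],
  [0,0,0,0,0,0,0.24],
  [0,0,0,0,0,0,0.36],
  [0,0,0,0,0,0,0.48],
  [0,0,0,0,0,0,0.6],
  [0,0,0,0,0,0,0.7],
  [0,0,0,0,0,0,0.77],
  [0,0,0,0,0,0,0.8],
  [0,0,0,0,0,0,0.815],
  [0,0,0,0,0,0,0.815],
  [0,0,0,0,0,0,0.815],
])

```text
t: 9.7
eef_pos: [0.5961, 0.1555, 0.1761]
tool_rot: [3.141, -0.0, 1.134]
contact_force: [-1.8, -0.9, 4.5]
width: 0.157
grip_force: 20.0
```

```bash
python3 g.py .596 .1557 .175 66.6;python3 -c "
from workcell import ctrl;s=ctrl.observe();print(s['width']*.087,s['grip_force'],s['wrist_torque'])"
```

```text
t 9.7 pos [0.5961 0.1555 0.1761] yaw [180.  -0.  65.] F [-1.8 -0.9  4.5] row [ 0.0002 -0.0002  0.0011] [ 0.0007 -0.0003 -0.0284]
0.01369443914843628 20.00059082172811 [-0.21997304  0.55245565  0.24485512]
```

Emit:
send_rows([
  [0,0,0,0,0,0,0.02],
  [0,0,0,0,0,0,0.04],
  [0,0,0,0,0,0,0.04],
  [0,0,0,0,0,0,0.04],
])

```text
t: 10.1
eef_pos: [0.5961, 0.1555, 0.1761]
tool_rot: [3.141, -0.0, 1.095]
contact_force: [-2.0, -1.0, 5.8]
width: 0.169
grip_force: 20.0
```

```bash
python3 g.py .596 .1557 .175 66.6;python3 -c "
from workcell import ctrl;s=ctrl.observe();print(s['width']*.087,s['grip_force'],s['wrist_torque'])"
```

```text
t 10.1 pos [0.5961 0.1555 0.1761] yaw [180.   -0.   62.7] F [-2.  -1.   5.8] row [ 0.0001 -0.0002  0.0011] [ 0.0008 -0.0002 -0.0675]
0.014718626425284905 20.000759968534112 [-0.29210803  0.49397828  0.48461474]
```

Torque rises and the jaws are being spread by the bar, so B is at its stop. Releasing.

Emit:
send_rows([
  [0.05,0,0,0,0,0,-0.04],
  [0.05,0,0,0,0,0,-0.04],
  [0.05,0,0,0,0,0,-0.04],
  [0.05,0,0,0,0,0,-0.04],
  [0.05,0,0,0,0,0,-0.04],
  [0.05,0,0,-0.03,0,0,-0.04],
  [0.05,0,0,-0.07,0,0,-0.04],
  [0.05,0,0,-0.1,0,0,-0.04],
  [0.05,0,0,-0.1,0,0,-0.04],
  [0.05,0,0,-0.1,0,0,-0.04],
])

```text
t: 11.1
eef_pos: [0.5959, 0.1557, 0.2759]
tool_rot: [3.141, -0.001, 1.133]
contact_force: [-0.3, 0.5, -0.5]
width: 0.574
grip_force: 0.0
```

```bash
python3 g.py .5287 .0002 .275 111.6
```

```text
t 11.1 pos [0.5959 0.1557 0.2759] yaw [ 1.80e+02 -1.00e-01  6.49e+01] F [-0.3  0.5 -0.5] row [-0.1693  0.0051  0.0007] [ 9.000e-04 -8.000e-04 -8.151e-01]
```

Emit:
send_rows([
  [0.05,-0.03,0.001,0,0,0,-0.12],
  [0.05,-0.06,0.002,0,0,0,-0.24],
  [0.05,-0.09,0.003,0,0,0,-0.36],
  [0.05,-0.12,0.004,0,0,0,-0.48],
  [0.05,-0.15,0.005,0,0,0,-0.6],
  [0.05,-0.165,0.005,0,0,0,-0.72],
  [0.05,-0.169,0.005,0,0,0,-0.815],
  [0.05,-0.169,0.005,0,0,0,-0.815],
  [0.05,-0.169,0.005,0,0,0,-0.815],
  [0.05,-0.169,0.005,0,0,0,-0.815],
])

```text
t: 12.1
eef_pos: [0.5285, 0.0012, 0.2748]
tool_rot: [-3.14, -0.0, 1.948]
contact_force: [0.5, 0.3, 0.2]
width: 0.573
grip_force: 0.0
```

```bash
python3 g.py .5287 .0002 .175 111.6
python3 - <<'E'
from h import *
i=ctrl.camera_info('wrist');im=ctrl.read_camera('wrist');cv2.imwrite('pics/w3.png',im[:,:,::-1])
y=yellow(im);n,l,st,ce=cv2.connectedComponentsWithStats(cv2.morphologyEx(y.astype(np.uint8),cv2.MORPH_CLOSE,np.ones((9,9))))
for k in range(1,n):
    if st[k,4]>800:
        P=back(i,ce[k],.17);r=fit(P,[(i,l==k)]);print(ce[k],st[k],r.x[:2],np.degrees(r.x[2]),r.fun)
E
```

```text
t 12.1 pos [0.5285 0.0012 0.2748] yaw [-179.9   -0.   111.6] F [0.5 0.3 0.2] row [-0.001  -0.0001  0.0998] [-0.0012 -0.0003 -0.0002]
[522.30747576  51.70409759] [ 472    6  103   90 3197] [0.59372131 0.15400831] 63.085418178337996 0.22582990065422825
[314.54664107  54.5109405 ] [ 269   38   92   33 2605] [0.48335275 0.11050687] 201.4168982449958 0.2065184282668291
[315.86779002 248.91574854] [ 305  209   22   83 1543] [ 5.27838951e-01 -2.83525314e-04] 111.06503373448719 0.20175892395240558
[493.8213517  248.64442531] [ 450  234   92   31 2323] [0.6389677  0.04398107] 17.049367926731385 0.22985074626865676
```

View pics/w3.png

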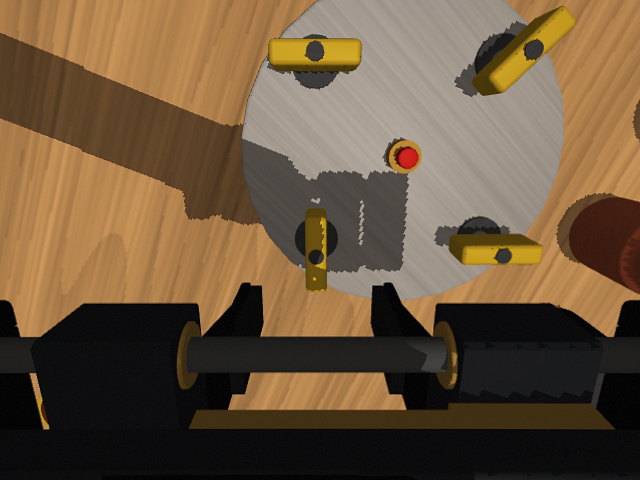

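B at (525,50) points at the centre, and the other three are still half way. Grasping C, which sits between the jaws at (316,249).

Emit:
send_rows([
  [0.05,-0.001,0,0.04,0,0,0],
  [0.05,-0.001,0,0.08,0,0,0],
  [0.05,-0.001,0,0.1,0,0,0],
  [0.05,-0.001,0,0.1,0,0,0],
  [0.0,-0.001,0,0.1,0,0,0],
  [0.0,-0.001,0,0.1,0,0,0],
  [0.0,-0.001,0,0.1,0,0,0],
  [0.0,-0.001,0,0.1,0,0,0],
  [0.0,-0.001,0,0.1,0,0,0],
  [0.0,-0.001,0,0.1,0,0,0],
  [0.0,-0.001,0,0.1,0,0,0],
  [0.0,-0.001,0,0.1,0,0,0],
])

```text
t: 13.35
eef_pos: [0.5286, -0.0008, 0.1759]
tool_rot: [-3.141, -0.0, 1.948]
contact_force: [-4.0, 0.1, 5.6]
width: 0.158
grip_force: 20.0
```

```bash
python3 g.py .5287 .0002 .175 66.6
```

```text
t 13.35 pos [ 0.5286 -0.0008  0.1759] yaw [-180.    -0.   111.6] F [-4.   0.1  5.6] row [0.0009 0.0004 0.0009] [-9.000e-04 -1.000e-04  7.854e-01]
```

Emit:
send_rows([
  [0,0,0,0,0,0,0.12],
  [0,0,0,0,0,0,0.24],
  [0,0,0,0,0,0,0.36],
  [0,0,0,0,0,0,0.48],
  [0,0,0,0,0,0,0.6],
  [0,0,0,0,0,0,0.7],
  [0,0,0,0,0,0,0.77],
  [0,0,0,0,0,0,0.8],
  [0,0,0,0,0,0,0.83],
  [0,0,0,0,0,0,0.85],
  [0,0,0,0,0,0,0.85],
  [0,0,0,0,0,0,0.85],
])

```text
t: 14.55
eef_pos: [0.5294, -0.0005, 0.1759]
tool_rot: [3.141, -0.0, 1.1]
contact_force: [-1.5, -0.5, 4.7]
width: 0.166
grip_force: 20.0
```

```bash
python3 g.py .596 .1557 .175 66.6;python3 -c "
from workcell import ctrl;s=ctrl.observe();print(s['width']*.087,s['grip_force'],s['wrist_torque'])"
```

```text
t 14.55 pos [ 5.294e-01 -5.000e-04  1.759e-01] yaw [180.  -0.  63.] F [-1.5 -0.5  4.7] row [ 0.1694 -0.0115  0.0009] [ 0.0008 -0.0001 -0.0624]
0.014407280300009331 20.001036543399096 [-0.21123676  0.45266395  0.43913951]
```

At the stop (0.44 N m, jaws spread). Releasing, then on to D.

Emit:
send_rows([
  [0.05,0,0,0,0,0,-0.04],
  [0.05,0,0,0,0,0,-0.04],
  [0.05,0,0,0,0,0,-0.04],
  [0.05,0,0,0,0,0,-0.04],
  [0.05,0,0,0,0,0,-0.04],
  [0.05,0,0,-0.03,0,0,-0.04],
  [0.05,0,0,-0.07,0,0,-0.04],
  [0.05,0,0,-0.1,0,0,-0.04],
  [0.05,0,0,-0.1,0,0,-0.04],
  [0.05,0,0,-0.1,0,0,-0.04],
])

```text
t: 15.55
eef_pos: [0.5291, -0.0004, 0.2758]
tool_rot: [3.141, -0.001, 1.138]
contact_force: [-0.3, -0.2, -0.4]
width: 0.574
grip_force: 0.0
```

```bash
python3 g.py .6405 .0438 .275 21.6
```

```text
t 15.55 pos [ 5.291e-01 -4.000e-04  2.758e-01] yaw [ 1.80e+02 -1.00e-01  6.52e+01] F [-0.3 -0.2 -0.4] row [0.0869 0.0826 0.0009] [ 1.000e-04 -1.300e-03  7.609e-01]
```

Emit:
send_rows([
  [0.05,0.02,0.02,0,0,0,0.12],
  [0.05,0.04,0.04,0,0,0,0.24],
  [0.05,0.06,0.06,0,0,0,0.36],
  [0.05,0.08,0.077,0,0,0,0.48],
  [0.05,0.087,0.0825,0,0,0,0.6],
  [0.05,0.087,0.0825,0,0,0,0.72],
  [0.05,0.087,0.0825,0,0,0,0.76],
  [0.05,0.087,0.0825,0,0,0,0.76],
  [0.05,0.087,0.0825,0,0,0,0.76],
  [0.05,0.087,0.0825,0,0,0,0.76],
])

```text
t: 16.55
eef_pos: [0.6401, 0.0438, 0.2749]
tool_rot: [-3.141, 0.001, 0.378]
contact_force: [-0.4, 0.1, 0.8]
width: 0.574
grip_force: 0.0
```

```bash
python3 g.py .6405 .0438 .175 21.6
python3 - <<'E'
from h import *
i=ctrl.camera_info('wrist');im=ctrl.read_camera('wrist')
y=yellow(im);n,l,st,ce=cv2.connectedComponentsWithStats(cv2.morphologyEx(y.astype(np.uint8),cv2.MORPH_CLOSE,np.ones((9,9))))
for k in range(1,n):
    if st[k,4]>800:
        P=back(i,ce[k],.17);r=fit(P,[(i,l==k)]);print(ce[k],st[k],r.x[:2],np.degrees(r.x[2]),r.fun)
E
```

```text
t 16.55 pos [0.6401 0.0438 0.2749] yaw [-1.80e+02  1.00e-01  2.17e+01] F [-0.4  0.1  0.8] row [0.0005 0.0002 0.0999] [-0.0005  0.001   0.0012]
[317.97691293 244.56332454] [ 307  205   22   83 1516] [0.63937053 0.04359012] 202.25670363785542 0.21815368746776687
[138.9684554  244.85170413] [  96  211   85   72 2758] [0.5960476  0.15399267] 67.52988623758593 0.226584408300617
[315.44647887 390.74225352] [ 289  373   58   37 1420] [ 0.52839862 -0.00069095] 59.45701924032528 0.4562883435582822
```

Emit:
send_rows([
  [0.05,0,0,0.04,0,0,0],
  [0.05,0,0,0.08,0,0,0],
  [0.05,0,0,0.1,0,0,0],
  [0.05,0,0,0.1,0,0,0],
  [0.0,0,0,0.1,0,0,0],
  [0.0,0,0,0.1,0,0,0],
  [0.0,0,0,0.1,0,0,0],
  [0.0,0,0,0.1,0,0,0],
  [0.0,0,0,0.1,0,0,0],
  [0.0,0,0,0.1,0,0,0],
  [0.0,0,0,0.1,0,0,0],
  [0.0,0,0,0.1,0,0,0],
])

```text
t: 17.8
eef_pos: [0.6409, 0.0433, 0.1761]
tool_rot: [3.141, -0.001, 0.378]
contact_force: [0.5, -0.5, 2.8]
width: 0.158
grip_force: 20.0
```

Emit:
send_rows([
  [0,0,0,0,0,0,0.12],
  [0,0,0,0,0,0,0.24],
  [0,0,0,0,0,0,0.36],
  [0,0,0,0,0,0,0.48],
  [0,0,0,0,0,0,0.6],
  [0,0,0,0,0,0,0.7],
  [0,0,0,0,0,0,0.77],
  [0,0,0,0,0,0,0.8],
  [0,0,0,0,0,0,0.83],
  [0,0,0,0,0,0,0.85],
  [0,0,0,0,0,0,0.85],
  [0,0,0,0,0,0,0.85],
])

```text
t: 19.0
eef_pos: [0.6409, 0.043, 0.176]
tool_rot: [3.141, -0.002, -0.472]
contact_force: [1.6, -3.9, 4.3]
width: 0.167
grip_force: 20.0
```

```bash
python3 g.py .596 .1557 .175 66.6;python3 -c "
from workcell import ctrl;s=ctrl.observe();print(s['width']*.087,s['grip_force'],s['wrist_torque'],s['q'])"
```

```text
t 19.0 pos [0.6409 0.043  0.176 ] yaw [ 1.8e+02 -1.0e-01 -2.7e+01] F [ 1.6 -3.9  4.3] row [-0.0912 -0.08    0.0009] [ 1.5000e-03 -1.0000e-03 -1.6343e+00]
0.014555717958005856 20.000893967226148 [-0.97883146 -0.08034898  0.48822712] [-0.76154699  0.6405877   0.94952058  1.72433288 -0.58113762  1.0840146
 -1.66499312]
```

D is home (0.49 N m at the stop). Release, then A.

Emit:
send_rows([
  [0.05,0,0,0,0,0,-0.04],
  [0.05,0,0,0,0,0,-0.04],
  [0.05,0,0,0,0,0,-0.04],
  [0.05,0,0,0,0,0,-0.04],
  [0.05,0,0,0,0,0,-0.04],
  [0.05,0,0,-0.03,0,0,-0.04],
  [0.05,0,0,-0.07,0,0,-0.04],
  [0.05,0,0,-0.1,0,0,-0.04],
  [0.05,0,0,-0.1,0,0,-0.04],
  [0.05,0,0,-0.1,0,0,-0.04],
])

```text
t: 20.0
eef_pos: [0.6404, 0.044, 0.2757]
tool_rot: [-3.141, -0.0, -0.432]
contact_force: [-0.3, 0.4, -0.4]
width: 0.575
grip_force: 0.0
```

```bash
python3 g.py .4845 .111 .275 21.6
```

```text
t 20.0 pos [0.6404 0.044  0.2757] yaw [-179.9   -0.   -24.8] F [-0.3  0.4 -0.4] row [-0.1696  0.0045  0.0007] [-1.000e-03 -5.000e-04 -8.093e-01]
```

Emit:
send_rows([
  [0.05,-0.03,0.001,0,0,0,-0.12],
  [0.05,-0.06,0.002,0,0,0,-0.24],
  [0.05,-0.09,0.003,0,0,0,-0.36],
  [0.05,-0.12,0.004,0,0,0,-0.48],
  [0.05,-0.15,0.0045,0,0,0,-0.6],
  [0.05,-0.165,0.0045,0,0,0,-0.72],
  [0.05,-0.1695,0.0045,0,0,0,-0.81],
  [0.05,-0.1695,0.0045,0,0,0,-0.81],
  [0.05,-0.1695,0.0045,0,0,0,-0.81],
  [0.05,-0.1695,0.0045,0,0,0,-0.81],
])

```text
t: 21.0
eef_pos: [0.4847, 0.1104, 0.2751]
tool_rot: [3.141, 0.001, 0.376]
contact_force: [0.7, 0.7, 0.6]
width: 0.575
grip_force: 0.0
```

```bash
python3 g.py .4845 .111 .175 21.6
python3 - <<'E'
from h import *
i=ctrl.camera_info('wrist');im=ctrl.read_camera('wrist')
y=yellow(im);n,l,st,ce=cv2.connectedComponentsWithStats(cv2.morphologyEx(y.astype(np.uint8),cv2.MORPH_CLOSE,np.ones((9,9))))
for k in range(1,n):
    if st[k,4]>800:
        P=back(i,ce[k],.17);r=fit(P,[(i,l==k)]);print(ce[k],st[k],r.x[:2],np.degrees(r.x[2]),r.fun)
E
```

```text
t 21.0 pos [0.4847 0.1104 0.2751] yaw [1.80e+02 1.00e-01 2.15e+01] F [0.7 0.7 0.6] row [ 1.000e-04 -7.000e-04  1.001e-01] [ 0.0007  0.0009 -0.0013]
[313.83454988  48.20884023] [ 276    0   79   93 2466] [0.59441134 0.15531065] 65.36927384493477 0.21696315120711562
[524.07160648  47.07596513] [ 473    0  104   92 3212] [0.64021748 0.04435943] -26.933049029490995 0.23608124253285545
[316.96233766 246.15      ] [ 306  206   22   83 1540] [0.48224147 0.11071585] 21.92164213735158 0.2028985507246377
[494.59330406 244.96816685] [ 458  211   75   71 1822] [ 0.52789716 -0.00110563] 69.17283853165564 0.2339082877576777
```

Emit:
send_rows([
  [0.05,0,-0.001,0.04,0,0,0],
  [0.05,0,-0.001,0.08,0,0,0],
  [0.05,0,-0.001,0.1,0,0,0],
  [0.05,0,-0.001,0.1,0,0,0],
  [0.0,0,-0.001,0.1,0,0,0],
  [0.0,0,-0.001,0.1,0,0,0],
  [0.0,0,-0.001,0.1,0,0,0],
  [0.0,0,-0.001,0.1,0,0,0],
  [0.0,0,-0.001,0.1,0,0,0],
  [0.0,0,-0.001,0.1,0,0,0],
  [0.0,0,-0.001,0.1,0,0,0],
  [0.0,0,-0.001,0.1,0,0,0],
])

```text
t: 22.25
eef_pos: [0.4851, 0.1105, 0.1761]
tool_rot: [3.14, -0.001, 0.377]
contact_force: [1.7, -5.1, 3.1]
width: 0.16
grip_force: 20.0
```

Emit:
send_rows([
  [0,0,0,0,0,0,0.12],
  [0,0,0,0,0,0,0.24],
  [0,0,0,0,0,0,0.36],
  [0,0,0,0,0,0,0.48],
  [0,0,0,0,0,0,0.6],
  [0,0,0,0,0,0,0.7],
  [0,0,0,0,0,0,0.77],
  [0,0,0,0,0,0,0.8],
  [0,0,0,0,0,0,0.83],
  [0,0,0,0,0,0,0.85],
  [0,0,0,0,0,0,0.85],
  [0,0,0,0,0,0,0.85],
])

```text
t: 23.45
eef_pos: [0.4851, 0.1097, 0.1761]
tool_rot: [3.14, -0.003, -0.471]
contact_force: [1.5, -7.1, 4.2]
width: 0.166
grip_force: 20.0
```

```bash
python3 -c "
from workcell import ctrl;s=ctrl.observe();print(s['tool_rot'],s['width']*.087,s['grip_force'],s['wrist_torque'])"
```

```text
[ 3.13965236 -0.00323783 -0.4709864 ] 0.014449542590956543 20.00065516680479 [-1.57652131 -0.10092348  0.42334725]
```

Home. Release, lift and check all four.

Emit:
send_rows([
  [0.05,0,0,0,0,0,-0.04],
  [0.05,0,0,0,0,0,-0.04],
  [0.05,0,0,0,0,0,-0.04],
  [0.05,0,0,0,0,0,-0.04],
  [0.05,0,0,0,0,0,-0.04],
  [0.05,0,0,-0.03,0,0,-0.04],
  [0.05,0,0,-0.07,0,0,-0.04],
  [0.05,0,0,-0.11,0,0,-0.04],
  [0.05,0,0,-0.15,0,0,-0.04],
  [0.05,0,0,-0.15,0,0,-0.04],
  [0.05,0,0,-0.15,0,0,-0.04],
  [0.05,0,0,-0.15,0,0,-0.04],
])

```text
t: 24.65
eef_pos: [0.4833, 0.1118, 0.3243]
tool_rot: [3.14, 0.002, -0.432]
contact_force: [-0.5, -0.3, -0.1]
width: 0.575
grip_force: 0.0
```

Run:
```python
from h import *
im=ctrl.read_camera('wrist');cv2.imwrite('pics/w5.png',im[:,:,::-1])
V=measure()
for i,m,P in V[0]:
    j=min(V[1],key=lambda q:np.hypot(*(q[2]-P)[:2]))
    if np.hypot(*(j[2]-P)[:2])>.03: continue
    r=fit((P+j[2])/2,[(i,m),(j[0],j[1])]);print(r.x[:2],np.degrees(r.x[2])%180,r.fun)
```

```text
[0.48548848 0.11063544] 150.94342686616827 0.2105864204039457
[0.59625717 0.15402042] 73.73579841077725 0.1998320895522388
[0.64116143 0.04395483] 151.08405926545444 0.1704803138121886
```

View pics/w5.png

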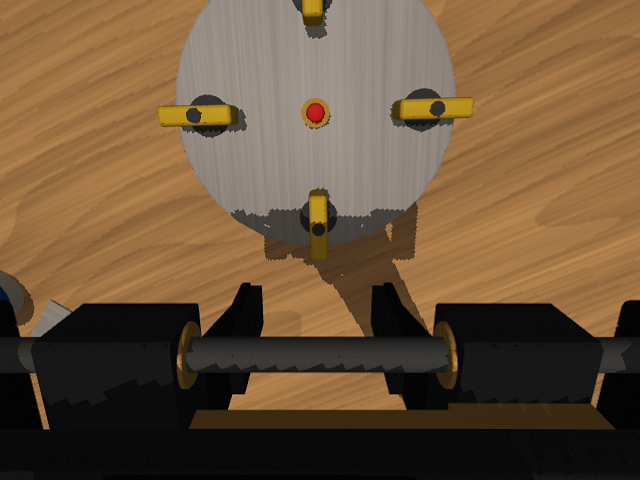

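All four bars, at (313,10), (195,115), (433,108) and (318,225), point at the red valve at (315,113), and the gripper is clear.

```bash
python3 -c "
from workcell import ctrl;print(ctrl.finish_job())"
```

```text
the job is handed in; nothing more can be done
None
```

The open clamp was turned half way and released, then all four were turned fully home in crisscross order (one pair of opposites, then the other); each came up against its stop, the last picture shows all four bars pointing at the lid's centre, and I handed the job in at about 25 s with the gripper clear.

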